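Put a plaster slab away and fasten the case

ROBOT

A 6-joint arm with a two-finger parallel gripper is mounted at the origin on the work surface. World frame = base frame: x ahead of the robot, y to its left, z up, the work surface at z = 0. Lengths are in m, angles in degrees, forces in N, time in s.
With the tool pointing down it reaches from about 0.375 to 0.9 m from the base axis. Payload 3.1 kg.
Tool frame: the origin (TCP) lies at the very end of the fingers, on their centre line; the grasp point (between the pads) lies 19 mm behind it (bot.tcp_to_grasp is the distance from the TCP to the grasp point, in m); z points along the fingers, y is the line along which they close (so a half turn about z gives the same grasp; the last joint's range is limited). The gripper opens to 87 mm and grips with 3 to 60 N. Pads are 19 mm wide; open, the fingers measure 117 mm over their backs; the gripper's body (75 mm by 190 mm) begins 51 mm behind the grasp point.
Start: joints at [-80.758, 30.224, 82.088, -0, 67.689, -10.227], TCP at [0.208, -0.589, 0.223] pointing down, gripper open.
Joint ranges: [-176.69, 176.69], [-43.24, 126.21], [12.49, 139.97], [-82, 262], [0, 151.66], [-163.58, 163.58]. Speed limits (degrees/s): [159.86, 159.86, 180, 180, 180, 180].

INTERFACE

Orientations are given as a 3x3 rotation matrix whose columns are the frame's x, y, z axes.
In Python, from rig import telemetry, capture, camera_info, job, bot gives the robot as it stands. The module is installed in compiled form; this text tells all that it offers.
- The arm moves only by the tool carry_out, never from a script. Its argument "deltas" is a list that holds one entry, the list of rows, each a list of 7 numbers: the shift along the tool's x, y, z scaled (see below), then the turn, a rotation vector about the tool's x, y, z scaled (see below), then the closure, from -1 (fully open) to 1 (shut). In form: [[[dx, dy, dz, ax, ay, az, claw], ...]]. A call has exactly 10 rows; each row is the pose to reach, as a shift and turn from the pose commanded when the call began, along the tool's axes at that moment, turning the shorter way round; what a row does not reach only later rows make up. The controller multiplies each number of a shift by 15 cm and each number of a turn by 360 degrees. A row lasts 1/12 s, in which the tool goes at most 41.7 mm and 7.16 degrees, less where a joint would pass 70% of its speed; a pose out of reach is approached as far as the arm can. A call with a number of a shift or a turn outside -1 to 1 is refused whole. A call with a gripper value outside its range is refused whole. The fingers move at their own pace and stop on an object; the grip force is fixed at half the most. Time passes only in rows, so rows that repeat a pose let the fingers close, or fill a call up. It gives the time, the measured TCP pose, the force, the opening and the grip force at its end, in the units of the state.
- telemetry.read_state(): the state, without advancing time (a new reading comes with each control period).
- capture(name): name is "scene" or "top" or "wrist"; returns the picture (384x512x3 uint8, red, green, blue); there is no depth.
- camera_info(name): a dict with "mtx" (3x3 intrinsics, pixels), "cam_to_world" (4x4, takes a point from camera to world coordinates); the wrist camera has in their place "T_tool_cam" (4x4, takes a point from camera to tool coordinates, whose origin is the TCP and whose axes are the flange's). Camera axes: x right, y down, z forward; pixel columns grow to the right and rows downward; lengths in m; the calibration is good to about 2 mm. A picture is of the moment at which its call begins: read the wrist's pose just before it. camera_info takes no time and is no camera call.
- job.hand_in(): hands the job in; it is judged then, once.
The state is a dict: "time_s": time; "joint_positions": joint angles; "qvel": joint speeds; "tau": joint torques, N m; "position": TCP position; "tcp_rot": TCP orientation; "force": force on the tool from outside, world axes, zero at the start; "moment": the same for the moment, N m; "opening": opening from 0.0 (shut) to 1.0 (fully open); "grasp_force": force on a finger pad.
Only numpy, scipy, OpenCV 4.12 (cv2) and the standard library are available. Lean on these libraries where they do the work, as an engineer would, in place of code of your own. Each camera call takes 0.05 s, during which the arm holds its last target. There are 200 camera calls.

TASK

Take the metal can that weighs down the plaster slabs off their stack and stand it upright on a free spot of the table. Then lay the top plaster slab from the stack flat in the large bay of the plywood case, shut the lid fully, and last of all swing the steel hasp over until it lies flat on the lid with the staple through its slot. Leave the other slabs on their stack and do not push, lift or knock over anything else on the table.

Things in the scene. Friction and masses are not known exactly. Their poses are not given: they have to be found in the camera images.
- can: Plain metal can filled with plaster, closed, 56 mm across, 70 mm high, 0.3 to 0.5 kg, standing on slab_top within 15 mm of its centre. Origin at the centre of its underside, z up. It is to stand on the bare table (z = 0), anywhere it fits. Besides the listed things the table is free between 0.35 and 0.78 m ahead and up to 0.45 m to either side of the robot.
- slab_top: The slab to put away: the uppermost of three equal, loose, off-white plaster slabs, 120 (own x) x 60 (y) x 18 (z) mm, 0.11 to 0.22 kg, edges rounded 2 mm. Origin at the centre of its underside, z up. The stack may stand on the robot's left or right; on the other side stands a stack of round wooden discs.
- slab_mid: The slab directly under slab_top, of the same size, roughly aligned with it (offset up to 4 mm, turned up to 0.06 rad). Stays in the stack. Origin at the centre of its underside.
- slab_low: The lowest slab of the stack, of the same size, on a fixed wooden rest 130 x 70 x 12 mm. Stays. Origin at the centre of its underside.
- case: Open-topped plywood case, fixed, outside 150 (own x) x 206 (y) x 50 (z) mm, walls and floor 8 mm. Origin: centre of its underside; x points from the front wall (with the hasp, roughly facing the robot) to the rear wall (with the lid); z up. A 6 mm divider at y = +45 to +51 mm, its top at z = 40, leaves a large bay (134 x 140 mm, y = -95 to +45 mm) and a narrow compartment with two tools.
- bay (a point): Centre of the large bay's floor, at (0, -25, 8) mm in the case frame; axes as the case. The slab fits lying flat, with its length along y (10 mm to spare at each end) or along x (7 mm at each end).
- lid (a joint): Angle of the plywood lid, rad: 0 shut, pi/2 upright; starts at 1.5 to 1.75, shuts towards the robot. 153 mm from hinge to front edge, 206 mm wide (y), 10 mm thick; shut, its upper face is 60 mm above the table. The hinge is stiff: the lid stays where left, and about 2 to 6 N at its edge swings it.
- lid_edge (a point): Middle of the lid's front edge, on its upper (outer) face; moves with the lid.
- hasp (a joint): Angle of the steel hasp, rad: 0 flat on the shut lid, pointing away from the robot, staple through its slot; pi/2 straight up; more when leaning over towards the robot; starts at 1.8 to 2.35. A flat strap 92 mm from hinge to end, 40 mm wide (y), 4 mm thick. Stiff: it stays where left, about 1 N at its end swings it. It does not itself obstruct the lid.
- hasp_end (a point): Middle of the hasp's free end, 90 mm from its hinge, at mid thickness; moves with the hasp. Here a lip stands 8 mm above the strap's upper face (the one that looks towards the robot when open). The slot, 14 mm wide, runs from 18 to 54 mm from the hinge; beyond it the strap is solid.
- lid_hinge (a point): Middle of the lid's hinge line, which runs along the case's y; at (75, 0, 50) mm in the case frame, on the rear rim (the lid's underside passes through it). Fixed to the case, axes as the case.
- staple (a point): Foot of the steel staple on the lid's upper face, 128 mm from the hinge line, mid width; moves with the lid. The staple is an arch of 6 mm bar, 24 mm long front to rear, standing 19 mm above the lid.
- hasp_hinge (a point): Middle of the hasp's hinge line, which runs along the case's y; at (-84, 0, 63) mm in the case frame, just in front of the shut lid's front edge. Fixed to the case, axes as the case.
- jar: Bystander: closed jar, 54 mm across, 85 mm high, in front of the case, to the left of the hasp. Origin at the centre of its underside, as for all bystanders.
- cup: Bystander: terracotta cup, 60 mm across, 75 mm high, in front of the case, to the right of the hasp.
- bowl: Bystander: white bowl, 110 mm across, 60 mm high, farther back, to one side of the case.
- flask: Bystander: bottle 66 mm across, 170 mm high, farther back, on the other side of the case from the bowl.
- disc_top: Bystander: upper of two loose round wooden discs, 110 mm across, 18 mm thick, stacked on a 12 mm high wooden rest.
- disc_low: Bystander: lower of the two wooden discs.
Mind the look-alikes: they are no part of the job. Leave any blue look-alike of the can alone. What is shaped like the slab_top but green is not meant.

How it is judged:
By the outcome, as a careful person would: the job done as asked, in the order asked, and still so for the second after the job is handed in, with the robot touching nothing.
It also fails if it takes over 72 s, if anything falls off the work surface, if the arm or the gripper's body presses on something with over 40 N, if the wrist force passes 120 N, or if a joint passes its speed limit or range.

## Working session

There is one attempt and no reset: what is moved stays moved. The work goes in short steps, Python scripts to look and compute and a tool call to move; the robot and the scene stay as the last step left them, time stands still between calls to the robot, and variables do not carry over. Pictures are saved under pics/ and viewed, at most 10 in all, crops included, and the job is handed in when it is done.

Besides the shell and the picture viewer there is one more tool, called after "Call:" by a JSON object that holds its "api" and its "payload". carry_out: Moves the arm, as the interface text tells. Its arguments: {"type":"object","properties":{"deltas":{"type":"array","items":{"type":"array","items":{"type":"array","items":{"type":"number"}}}}},"required":["deltas"]}

```bash
mkdir -p pics
python3 - <<'E'
from rig import telemetry, capture, camera_info, job, bot
import cv2,numpy as np
s=telemetry.read_state();print(s['position'],np.round(s['tcp_rot'],3),s['opening'],s['time_s'])
for n in("scene","top"):
    im=capture(n);np.save(f'pics/{n}0.npy',im);cv2.imwrite(f'pics/{n}0.png',cv2.resize(im[:,:,::-1],(800,600),interpolation=cv2.INTER_CUBIC))
    c=camera_info(n);print(n,np.round(c['mtx'],1).tolist(),np.round(c['cam_to_world'],3).tolist())
print(np.round(camera_info('wrist')['T_tool_cam'],4).tolist(),camera_info('wrist')['mtx'].tolist())
E
```

```text
[ 0.20823136 -0.58849215  0.22156936] [[ 0.943  0.333 -0.   ]
 [ 0.333 -0.943  0.002]
 [ 0.    -0.002 -1.   ]] 0.9994738822695195 0.0
scene [[464.5, 0.0, 259.0], [0.0, 464.5, 196.0], [0.0, 0.0, 1.0]] [[0.658, 0.464, -0.593, 1.262], [0.753, -0.379, 0.538, -0.683], [0.025, -0.801, -0.599, 0.861], [0.0, 0.0, 0.0, 1.0]]
top [[426.0, 0.0, 255.6], [0.0, 426.0, 185.7], [0.0, 0.0, 1.0]] [[-0.009, -0.998, 0.057, 0.429], [-1.0, 0.007, -0.028, 0.015], [0.027, -0.057, -0.998, 1.159], [0.0, 0.0, 0.0, 1.0]]
[[-0.0001, -0.9605, -0.2782, 0.0761], [1.0, -0.0, -0.0003, -0.0012], [0.0003, -0.2782, 0.9605, -0.1612], [0.0, 0.0, 0.0, 1.0]] [[265.39858527634766, 0.0, 254.4626463842801], [0.0, 265.39858527634766, 191.34356030652143], [0.0, 0.0, 1.0]]
```

View pics/top0.png

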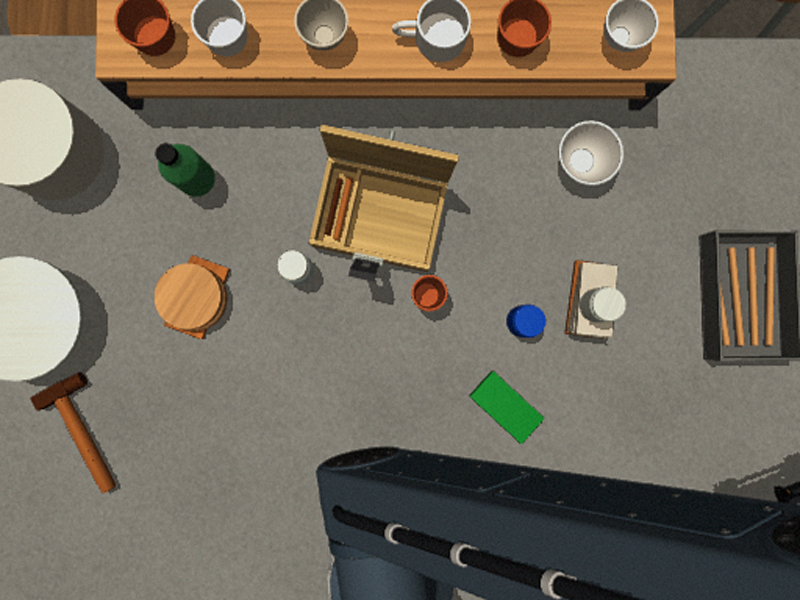

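View pics/scene0.png

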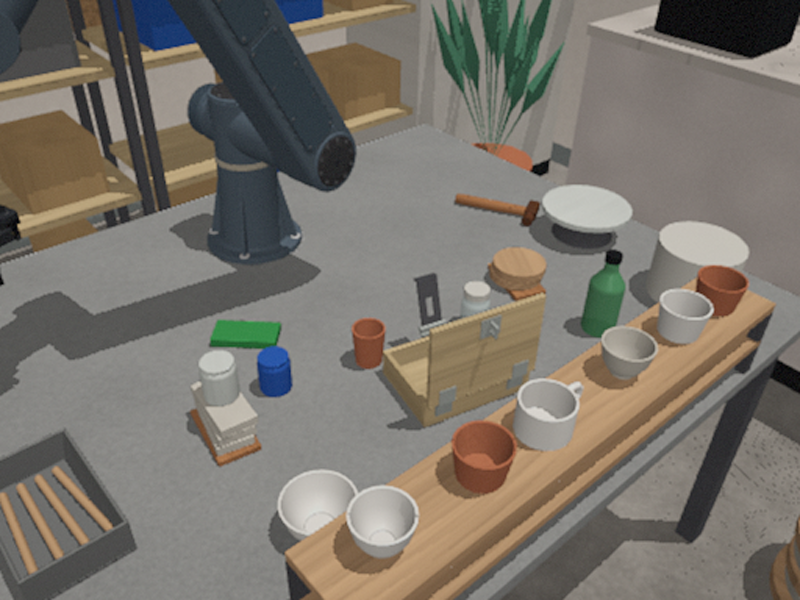

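The top view shows the slab stack with its white can at about (600,303), the blue can at (526,321), the case at (380,200), the hasp at (366,265), the cup at (430,293) and the jar at (293,266). The scene view agrees, and shows the lid upright and the hasp leaning towards the robot. Next I zoom in to read off corners.

```bash
cat > h.py <<'E'
import numpy as np,cv2
from rig import telemetry,capture,camera_info
def ray(name,uv,z,st=None):
    c=camera_info(name);K=np.array(c['mtx'])
    if name=='wrist':
        s=st or telemetry.read_state();T=np.eye(4);T[:3,:3]=s['tcp_rot'];T[:3,3]=s['position'];T=T@np.array(c['T_tool_cam'])
    else:T=np.array(c['cam_to_world'])
    d=T[:3,:3]@np.linalg.solve(K,[uv[0],uv[1],1.]);o=T[:3,3]
    return o+d*(z-o[2])/d[2]
def show(crops,fn):
    cv2.imwrite(fn,np.hstack([cv2.resize(c[:,:,::-1],(400,600),interpolation=cv2.INTER_CUBIC) for c in crops]))
def mv(p,R,s=None):
    "numbers for a move to TCP p, rotation R (tool axes now)"
    s=s or telemetry.read_state();R0=np.array(s['tcp_rot'])
    from scipy.spatial.transform import Rotation as Q
    d=R0.T@(np.array(p)-s['position'])/.15;a=np.degrees(Q.from_matrix(R0.T@R).as_rotvec())/360
    print('shift',np.round(d,4),'turn',np.round(a,4))
def down(deg):
    "tool down, tool y axis at heading deg"
    t=np.radians(deg);y=np.array([np.cos(t),np.sin(t),0]);z=np.array([0,0,-1.]);return np.c_[np.cross(y,z),y,z]
E
python3 - <<'E'
from h import *
im=np.load('pics/top0.npy')
print(im.shape)
cv2.imwrite('pics/c1.png',cv2.resize(im[75:185,190:300][:,:,::-1],(600,600),interpolation=cv2.INTER_CUBIC))
def m(im,f):
    h=cv2.cvtColor(im,cv2.COLOR_RGB2HSV).astype(int);return f(h[...,0],h[...,1],h[...,2]).astype(np.uint8)
w=m(im,lambda h,s,v:(v>150)&(s<60));w[:160,:]*=1
n,l,st,ce=cv2.connectedComponentsWithStats(w)
for i in range(1,n):
    if st[i,4]>80: print(st[i],ce[i])
for nm,f in(('blue',lambda h,s,v:(h>105)&(h<130)&(s>150)),('terra',lambda h,s,v:(h<12)&(s>150)&(v>80)),('green',lambda h,s,v:(h>50)&(h<75)&(s>150))):
    n,l,st,ce=cv2.connectedComponentsWithStats(m(im,f).astype(np.uint8))
    for i in range(1,n):
        if st[i,4]>80: print(nm,st[i],ce[i],ray('top',ce[i],.07)[:2])
print('jar',ray('top',(293/1.5625,265/1.5625),.085))
print('can',ray('top',(606/1.5625,303/1.5625),.136))
# slab corners at z=.066
for p in((583,262),(617,263),(613,338),(577,335)):print('slab',ray('top',np.array(p)/1.5625,.066)[:2])
E
```

```text
(384, 512, 3)
[122   0  35  30 388] [141.68556701  18.42268041]
[189   0  34  30 281] [207.59074733  19.90747331]
[251   0  50  30 556] [280.68165468  17.97841727]
[388   0  33  31 463] [403.20518359  18.76673866]
[   0   50   47   69 2654] [19.92991711 83.79012811]
[ 358   77   41   41 1004] [378.09860558 100.47011952]
[177 160  19  19 278] [186.35971223 169.12589928]
[   0  164   51   80 3378] [ 21.73978686 203.17081113]
[371 168  30  37 741] [385.68151147 185.44264507]
[369 197  23  19 163] [377.59509202 209.41104294]
blue [325 195  24  21 410] [336.52682927 205.2195122 ] [ 0.4387789  -0.22195528]
terra [ 73   0  37  30 432] [93.81944444 17.66666667] [0.92977826 0.4012022 ]
terra [319   0  34  31 542] [335.62361624  18.400369  ] [ 0.93019824 -0.22918955]
terra [263 176  23  23 324] [273.99691358 187.97222222] [ 0.48429077 -0.06166855]
green [301 238  47  46 985] [324.08121827 260.21218274] [ 0.29916035 -0.18734706]
jar [0.53147667 0.15713421 0.085     ]
can [ 0.46446263 -0.3331339   0.136     ]
slab [ 0.53535645 -0.32025238]
slab [ 0.53334359 -0.37722226]
slab [ 0.40896684 -0.36712804]
slab [ 0.41445171 -0.30730119]
```

View pics/c1.png

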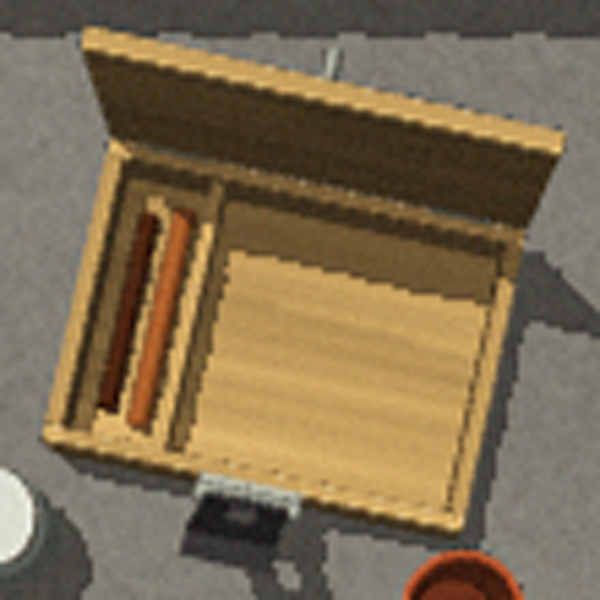

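The crop shows the case rim corners at (43,437), (462,530), (118,143) and (525,235), with the hasp at (240,500). I compute the case pose and the first move.

Run:
```python
from h import *
P=[ray('top',np.array(p)/(600/110)+[190,75]-.4,.05) for p in((43,437),(462,530),(118,143),(525,235))]
fl,fr,rl,rr=P
for p in P:print(p.round(4))
print('w',np.linalg.norm(fl-fr),np.linalg.norm(rl-rr),'d',np.linalg.norm(fl-rl),np.linalg.norm(fr-rr))
c=sum(P)/4;y=fl-fr+rl-rr;print('c',c,'yaw of y',np.degrees(np.arctan2(y[1],y[0])))
x=rl-fl+rr-fr;print('yaw x',np.degrees(np.arctan2(x[1],x[0])))
mv([.464,-.333,.22],down(-95))
```

```text
[0.5737 0.1359 0.05  ]
[ 0.5278 -0.0644  0.05  ]
[0.7161 0.0997 0.05  ]
[ 0.6707 -0.0965  0.05  ]
w 0.2054217927880282 0.20133741950787712 d 0.14693714858712428 0.1464804464274447
c [0.62203503 0.01868763 0.05      ] yaw of y 77.03070289131081
yaw x -13.460353780618284
shift [ 2.1756 -1.0383  0.014 ] turn [-0.0003  0.      0.068 ]
```

Call:
{"api": "carry_out", "payload": {"deltas": [[[0.3,-0.15,0,0,0,0,-1],[0.6,-0.3,0,0,0,0,-1],[0.8,-0.4,0,0,0,0,-1],[1,-0.5,0,0,0,0,-1],[1,-0.5,0,0,0,0,-1],[1,-0.5,0,0,0,0,-1],[1,-0.5,0,0,0,0,-1],[1,-0.5,0,0,0,0,-1],[1,-0.5,0,0,0,0,-1],[1,-0.5,0,0,0,0,-1]]]}}

```text
time_s: 0.93
position: [0.3237, -0.4697, 0.2224]
tcp_rot: [[0.944, 0.331, -0.0], [0.331, -0.944, -0.0], [-0.0, 0.0, -1.0]]
force: [0.7, 0.1, 1.0]
opening: 1.004
grasp_force: 0.0
```

Call:
{"api": "carry_out", "payload": {"deltas": [[[0.3,-0.15,0,0,0,0.068,-1],[0.6,-0.3,0,0,0,0.068,-1],[0.8,-0.4,0,0,0,0.068,-1],[0.8,-0.4,0,0,0,0.068,-1],[0.8,-0.4,0,0,0,0.068,-1],[0.8,-0.4,0,0,0,0.068,-1],[0.8,-0.4,0,0,0,0.068,-1],[0.8,-0.4,0,0,0,0.068,-1],[0.8,-0.4,0,0,0,0.068,-1],[0.8,-0.4,0,0,0,0.068,-1]]]}}

```text
time_s: 1.77
position: [0.4172, -0.373, 0.2225]
tcp_rot: [[0.996, -0.089, -0.0], [-0.089, -0.996, -0.0], [-0.0, 0.0, -1.0]]
force: [-0.7, -0.1, 0.1]
opening: 0.999
grasp_force: 0.0
```

Run:
```python
from h import *
s=telemetry.read_state();im=capture('wrist');print(s['position'],s['force'],s['time_s'])
cv2.imwrite('pics/w1.png',im[:,:,::-1])
h=cv2.cvtColor(im,cv2.COLOR_RGB2HSV).astype(int)
w=((h[...,2]>150)&(h[...,1]<60)).astype(np.uint8)
n,l,st,ce=cv2.connectedComponentsWithStats(w)
for i in range(1,n):
    if st[i,4]>200: print(st[i],ce[i],ray('wrist',ce[i],.136,s))
mv([.464,-.333,.22],down(-95),s)
```

```text
[ 0.41715064 -0.37298999  0.22252357] [-0.65284237 -0.12155752  0.06404712] 1.7667
[    4     0   375   250 38718] [219.78276254 129.51175164] [ 0.48222089 -0.34606598  0.136     ]
[117  31  35  32 315] [132.91428571  46.08253968] [ 0.55645988 -0.28204905  0.136     ]
[457 194  55  39 707] [492.66336634 210.37340877] [ 0.38041915 -0.60595458  0.136     ]
[206 276  44  25 543] [225.21546961 285.16574586] [ 0.3185254  -0.33133175  0.136     ]
shift [ 0.2874 -0.2933  0.0168] turn [ 0.      0.     -0.0003]
```

View pics/w1.png

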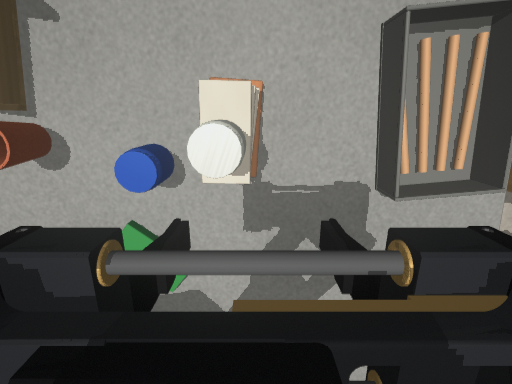

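The wrist view shows the can top centred at about (214,149), over the slab with corners at (200,81), (251,82), (250,183) and (203,182).

Run:
```python
from h import *
print(ray('wrist',(214,149),.136))
C=[ray('wrist',p,.066) for p in((200,81),(251,82),(250,183),(203,182))]
for c in C:print(c)
print(sum(C)/4)
mv([.464,-.333,.22],down(-95))
```

```text
[ 0.46527634 -0.3382732   0.136     ]
[ 0.53360754 -0.32126563  0.066     ]
[ 0.52753709 -0.37767227  0.066     ]
[ 0.41212534 -0.36571604  0.066     ]
[ 0.41854126 -0.30807854  0.066     ]
[ 0.4729528  -0.34318312  0.066     ]
shift [ 0.2869 -0.2918  0.0167] turn [ 0.      0.     -0.0002]
```

Call:
{"api": "carry_out", "payload": {"deltas": [[[0.15,-0.14,0,0,0,0,-1],[0.29,-0.272,0.1,0,0,0,-1],[0.29,-0.272,0.2,0,0,0,-1],[0.29,-0.272,0.4,0,0,0,-1],[0.29,-0.272,0.6,0,0,0,-1],[0.29,-0.272,0.75,0,0,0,-1],[0.29,-0.272,0.85,0,0,0,-1],[0.29,-0.272,0.85,0,0,0,-1],[0.29,-0.272,0.85,0,0,0,-1],[0.29,-0.272,0.85,0,0,0,-1]]]}}

```text
time_s: 2.65
position: [0.4653, -0.336, 0.0959]
tcp_rot: [[0.996, -0.088, 0.001], [-0.088, -0.996, -0.001], [0.001, 0.001, -1.0]]
force: [0.5, -0.1, -0.0]
opening: 1.0
grasp_force: 0.0
```

Call:
{"api": "carry_out", "payload": {"deltas": [[[0,0,0,0,0,0,1],[0,0,0,0,0,0,1],[0,0,0,0,0,0,1],[0,0,0,0,0,0,1],[0,0,0,0,0,0,1],[0,0,0,0,0,0,1],[0,0,0,0,0,0,1],[0,0,0,0,0,0,1],[0,0,0,0,0,0,1],[0,0,0,0,0,0,1]]]}}

```text
time_s: 3.48
position: [0.4656, -0.3362, 0.0958]
tcp_rot: [[0.996, -0.087, 0.002], [-0.087, -0.996, -0.002], [0.002, 0.002, -1.0]]
force: [-0.6, -2.1, 6.1]
opening: 0.637
grasp_force: 29.9
```

Call:
{"api": "carry_out", "payload": {"deltas": [[[0,0,-0.1,0,0,0,1],[0,0,-0.2,0,0,0,1],[0,0,-0.3,0,0,0,1],[0.1,0.15,-0.3,0,0,0,1],[0.2,0.3,-0.3,0,0,0,1],[0.35,0.45,-0.3,0,0,0,1],[0.49,0.6,-0.3,0,0,0,1],[0.49,0.65,-0.3,0,0,0,1],[0.49,0.65,-0.3,0,0,0,1],[0.49,0.65,-0.3,0,0,0,1]]]}}

```text
time_s: 4.32
position: [0.5278, -0.4364, 0.1377]
tcp_rot: [[0.996, -0.088, -0.004], [-0.088, -0.996, 0.006], [-0.005, -0.005, -1.0]]
force: [0.5, 0.5, -3.3]
opening: 0.637
grasp_force: 29.9
```

Call:
{"api": "carry_out", "payload": {"deltas": [[[0,0,0.15,0,0,0,1],[0,0,0.3,0,0,0,1],[0,0,0.45,0,0,0,1],[0,0,0.58,0,0,0,1],[0,0,0.65,0,0,0,1],[0,0,0.69,0,0,0,1],[0,0,0.72,0,0,0,1],[0,0,0.735,0,0,0,1],[0,0,0.735,0,0,0,1],[0,0,0.735,0,0,0,1]]]}}

```text
time_s: 5.15
position: [0.53, -0.4392, 0.0309]
tcp_rot: [[0.996, -0.087, 0.001], [-0.087, -0.996, -0.001], [0.001, 0.001, -1.0]]
force: [-0.0, -1.3, -2.9]
opening: 0.639
grasp_force: 29.9
```

Call:
{"api": "carry_out", "payload": {"deltas": [[[0,0,0.008,0,0,0,1],[0,0,0.01,0,0,0,1],[0,0,0.01,0,0,0,1],[0,0,0.01,0,0,0,1],[0,0,0.01,0,0,0,0.1],[0,0,0.01,0,0,0,-1],[0,0,0.01,0,0,0,-1],[0,0,0.01,0,0,0,-1],[0,0,0.01,0,0,0,-1],[0,0,0.01,0,0,0,-1]]]}}

```text
time_s: 5.98
position: [0.5294, -0.4385, 0.0279]
tcp_rot: [[0.996, -0.087, -0.0], [-0.087, -0.996, 0.0], [-0.0, -0.0, -1.0]]
force: [0.1, -1.6, 0.8]
opening: 0.93
grasp_force: 1.1
```

Call:
{"api": "carry_out", "payload": {"deltas": [[[0,0,0,0,0,0,-1],[0,0,0,0,0,0,-1],[0,0,-0.1,0,0,0,-1],[0,0,-0.25,0,0,0,-1],[0,0,-0.4,0,0,0,-1],[0,0,-0.6,0,0,0,-1],[0,0,-0.8,0,0,0,-1],[0,0,-1,0,0,0,-1],[0,0,-1,0,0,0,-1],[0,0,-1,0,0,0,-1]]]}}

```text
time_s: 6.82
position: [0.5306, -0.4395, 0.1822]
tcp_rot: [[0.996, -0.087, 0.004], [-0.087, -0.996, -0.004], [0.004, 0.004, -1.0]]
force: [-0.6, -0.1, -0.5]
opening: 0.999
grasp_force: 0.0
```

Run:
```python
from h import *
print(telemetry.read_state()['position'])
mv([.43,-.35,.2],down(-95.6))
```

```text
[ 0.53056854 -0.43947829  0.1822162 ]
shift [-0.7194 -0.5353 -0.1238] turn [ 0.0006 -0.0007  0.0017]
```

Move to a vantage point, then measure the slab with the wrist camera.

Call:
{"api": "carry_out", "payload": {"deltas": [[[-0.2,-0.15,-0.12,0,0,0,-1],[-0.4,-0.3,-0.12,0,0,0,-1],[-0.6,-0.45,-0.12,0,0,0,-1],[-0.72,-0.535,-0.12,0,0,0,-1],[-0.72,-0.535,-0.12,0,0,0,-1],[-0.72,-0.535,-0.12,0,0,0,-1],[-0.72,-0.535,-0.12,0,0,0,-1],[-0.72,-0.535,-0.12,0,0,0,-1],[-0.72,-0.535,-0.12,0,0,0,-1],[-0.72,-0.535,-0.12,0,0,0,-1]]]}}

```text
time_s: 7.65
position: [0.4295, -0.35, 0.196]
tcp_rot: [[0.996, -0.087, 0.0], [-0.087, -0.996, -0.0], [0.0, 0.0, -1.0]]
force: [0.7, -0.4, -0.5]
opening: 1.003
grasp_force: 0.0
```

Run:
```python
from h import *
s=telemetry.read_state();im=capture('wrist');print(s['position'])
h=cv2.cvtColor(im,cv2.COLOR_RGB2HSV).astype(int)
w=((h[...,2]>150)&(h[...,1]<60)).astype(np.uint8)
n,l,st,ce=cv2.connectedComponentsWithStats(w)
for i in range(1,n):
    if st[i,4]>600: print(st[i],ce[i],ray('wrist',ce[i],.066,s),cv2.boxPoints(cv2.minAreaRect(np.argwhere(l==i)[:,::-1].astype(np.float32))).tolist())
cv2.imwrite('pics/w2.png',im[:,:,::-1])
```

```text
[ 0.42951467 -0.34995788  0.19600869]
[  170    22   227   171 16478] [284.64649836 114.89397985] [ 0.50169197 -0.38718591  0.066     ] [[159.97540283203125, 46.270484924316406], [374.2135925292969, 12.944557189941406], [399.402099609375, 174.87081909179688], [185.16390991210938, 208.19674682617188]]
[  79  113  168  137 5337] [156.02566985 187.11804384] [ 0.43566283 -0.23707038  0.066     ] [[61.36470031738281, 171.74118041992188], [129.05882263183594, 92.76470184326172], [272.5999755859375, 215.79998779296875], [204.90586853027344, 294.7764587402344]]
```

View pics/w2.png

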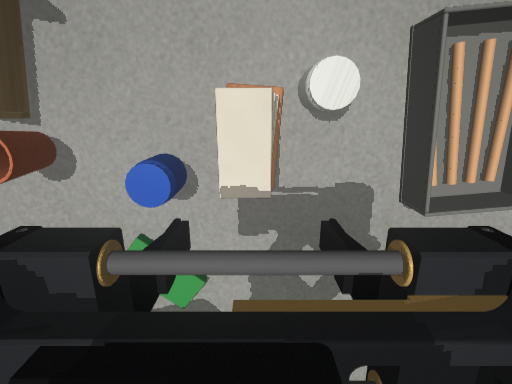

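The can stands upright at (333,83). The slab top has corners (217,88), (272,87), (271,197) and (221,198).

Run:
```python
from h import *
C=[ray('wrist',p,.066) for p in((217,88),(272,87.5),(271,197),(221,198))]
for c in C:print(c)
c=sum(C)/4;print(c)
for a,b in((0,3),(1,2)):
    d=C[a]-C[b];print(np.degrees(np.arctan2(d[1],d[0])),np.linalg.norm(d))
mv([c[0],c[1],.051],down(-95.5))
```

```text
[ 0.53411194 -0.31927546  0.066     ]
[ 0.52965229 -0.37555044  0.066     ]
[ 0.41232187 -0.36626965  0.066     ]
[ 0.41614574 -0.30886997  0.066     ]
[ 0.47305796 -0.34249138  0.066     ]
-5.0408656817317015 0.11842423186747524
-4.5226567696847235 0.11769690846135124
shift [ 0.2859 -0.0737  0.9668] turn [-0.      0.      0.0014]
```

Call:
{"api": "carry_out", "payload": {"deltas": [[[0.15,-0.04,0,0,0,0,-1],[0.286,-0.074,0.15,0,0,0,-1],[0.286,-0.074,0.3,0,0,0,-1],[0.286,-0.074,0.5,0,0,0,-1],[0.286,-0.074,0.7,0,0,0,-1],[0.286,-0.074,0.85,0,0,0,-1],[0.286,-0.074,0.94,0,0,0,-1],[0.286,-0.074,0.963,0,0,0,-1],[0.286,-0.074,0.963,0,0,0,-1],[0.286,-0.074,0.963,0,0,0,-1]]]}}

```text
time_s: 8.53
position: [0.4732, -0.3425, 0.0523]
tcp_rot: [[0.996, -0.087, 0.001], [-0.087, -0.996, -0.001], [0.001, 0.001, -1.0]]
force: [0.3, -0.1, 0.8]
opening: 0.998
grasp_force: 0.0
```

Call:
{"api": "carry_out", "payload": {"deltas": [[[0,0,0.005,0,0,0,0.1],[0,0,0.005,0,0,0,0.3],[0,0,0.005,0,0,0,1],[0,0,0.005,0,0,0,1],[0,0,0.005,0,0,0,1],[0,0,0.005,0,0,0,1],[0,0,0.005,0,0,0,1],[0,0,0.005,0,0,0,1],[0,0,0.005,0,0,0,1],[0,0,0.005,0,0,0,1]]]}}

```text
time_s: 9.37
position: [0.4728, -0.3422, 0.0516]
tcp_rot: [[0.996, -0.087, 0.0], [-0.087, -0.996, -0.001], [0.001, 0.001, -1.0]]
force: [-0.5, 0.2, 5.6]
opening: 0.688
grasp_force: 30.0
```

Call:
{"api": "carry_out", "payload": {"deltas": [[[0,0,-0.02,0,0,0,1],[0,0,-0.04,0,0,0,1],[0,0,-0.08,0,0,0,1],[0,0,-0.15,0,0,0,1],[0,0,-0.3,0,0,0,1],[0,0,-0.5,0,0,0,1],[0,0,-0.7,0,0,0,1],[0,0,-0.9,0,0,0,1],[0,0,-1,0,0,0,1],[0,0,-1,0,0,0,1]]]}}

```text
time_s: 10.2
position: [0.4747, -0.3439, 0.2061]
tcp_rot: [[0.996, -0.087, 0.007], [-0.087, -0.996, -0.007], [0.007, 0.007, -1.0]]
force: [0.3, -1.7, -1.3]
opening: 0.686
grasp_force: 30.0
```

Run:
```python
from h import *
s=telemetry.read_state();im=capture('wrist');print(s['position'],s['force'])
sc=capture('scene');
cv2.imwrite('pics/w3.png',np.vstack([cv2.resize(im[:,:,::-1],(400,300)),cv2.resize(sc[150:300,80:280][:,:,::-1],(400,300))]))
```

```text
[ 0.47467576 -0.34390168  0.20614952] [ 0.30003663 -1.66765569 -1.25151939]
```

View pics/w3.png

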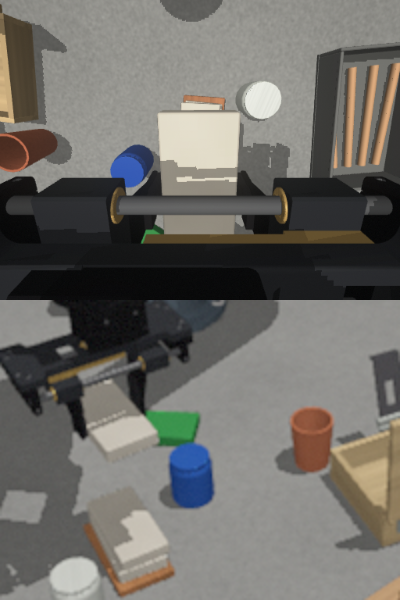

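The slab is held, and both lower slabs are still on the stack. I carry it to a viewpoint in front of the case.

Call:
{"api": "carry_out", "payload": {"deltas": [[[-0.1,-0.15,0,0,0,0,1],[-0.15,-0.35,0,0,0,0,1],[-0.2,-0.55,0,0,0,0,1],[-0.28,-0.8,0,0,0,0,1],[-0.34,-1,0,0,0,0,1],[-0.34,-1,0,0,0,0,1],[-0.34,-1,0,0,0,0,1],[-0.34,-1,0,0,0,0,1],[-0.34,-1,0,0,0,0,1],[-0.34,-1,0,0,0,0,1]]]}}

```text
time_s: 11.13
position: [0.4353, -0.1892, 0.2007]
tcp_rot: [[0.996, -0.088, -0.0], [-0.088, -0.996, -0.0], [-0.0, 0.0, -1.0]]
force: [0.1, 0.6, -1.8]
opening: 0.69
grasp_force: 30.0
```

Call:
{"api": "carry_out", "payload": {"deltas": [[[-0.1,-0.15,0,0,0,0.005,1],[-0.15,-0.35,0,0,0,0.01,1],[-0.2,-0.55,0,0,0,0.015,1],[-0.28,-0.8,0,0,0,0.02,1],[-0.34,-1,0,0,0,0.023,1],[-0.34,-1,0,0,0,0.023,1],[-0.34,-1,0,0,0,0.023,1],[-0.34,-1,0,0,0,0.023,1],[-0.34,-1,0,0,0,0.023,1],[-0.34,-1,0,0,0,0.023,1]]]}}

```text
time_s: 11.97
position: [0.3981, -0.0356, 0.2011]
tcp_rot: [[0.973, -0.232, 0.001], [-0.232, -0.973, -0.0], [0.001, 0.0, -1.0]]
force: [0.9, -0.7, -2.0]
opening: 0.684
grasp_force: 30.0
```

Run:
```python
from h import *
s=telemetry.read_state();im=capture('wrist');print(s['position'],s['force'],np.round(s['tcp_rot'],4).tolist())
np.save('pics/w4.npy',im)
cv2.imwrite('pics/w4.png',cv2.resize(im[:270,80:440][:,:,::-1],(800,600),interpolation=cv2.INTER_CUBIC))
```

```text
[ 0.39811984 -0.03559833  0.2011401 ] [ 0.94982233 -0.66701704 -1.97476979] [[0.9728, -0.2318, 0.0008], [-0.2318, -0.9728, -0.0005], [0.0009, 0.0003, -1.0]]
```

View pics/w4.png

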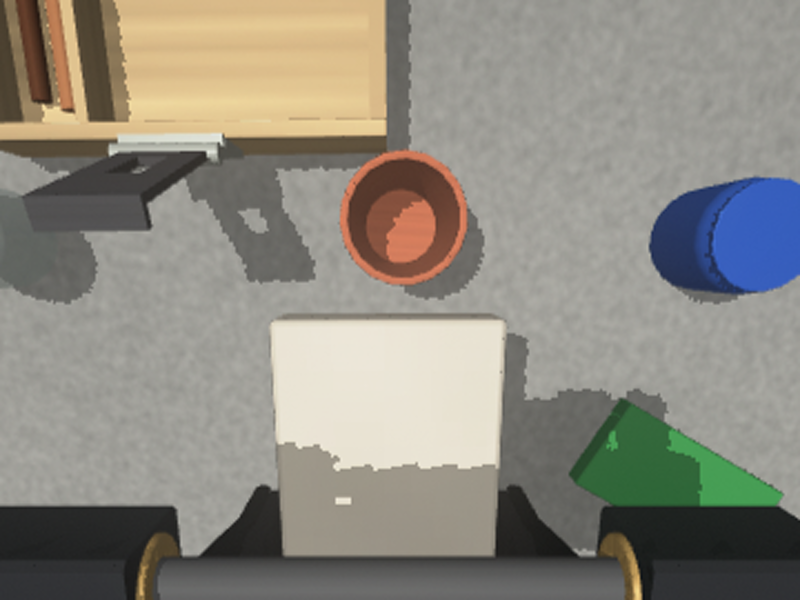

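The view shows the front-right rim corner of the case at (387,136), the right wall running straight up, the hasp end at about (90,215), and the slab's far edge at y≈319 between (271,320) and (506,319).

Run:
```python
from h import *
f=lambda p,z:ray('wrist',np.array(p)/(800/360)+[80,0]-.3,z)
A=f((387,136),.05);B=f((387,3),.05);D=f((2,139),.05)
print('FR',A,B,D)
d=B-A;print('x head',np.degrees(np.arctan2(d[1],d[0])));d=D-A;print('y head',np.degrees(np.arctan2(d[1],d[0])))
s=telemetry.read_state();R=np.array(s['tcp_rot'])
for p in((271,321),(506,320)):
    q=f(p,s['position'][2]+.0144);print('slab in tool',R.T@(q-s['position']))
for yaw in(-13.2,):
    t=np.radians(yaw);X=np.array([np.cos(t),np.sin(t)]);Y=np.array([-X[1],X[0]])
    print('c from FR',A[:2]+.075*X+.103*Y)
```

```text
FR [ 0.52542999 -0.06422686  0.05      ] [ 0.57925995 -0.07709679  0.05      ] [0.5672944  0.11706917 0.05      ]
x head -13.44614721177635
y head 76.99732374229315
slab in tool [ 0.05983051 -0.0298384  -0.01436957]
slab in tool [ 0.06006705  0.02806941 -0.01435873]
c from FR [0.62196855 0.01892545]
```

Call:
{"api": "carry_out", "payload": {"deltas": [[[0.15,-0.1,0,0,0,0,1],[0.3,-0.2,0,0,0,0,1],[0.5,-0.35,0,0,0,0,1],[0.7,-0.5,0,0,0,0,1],[0.8,-0.533,0,0,0,0,1],[0.9,-0.533,0,0,0,0,1],[0.9,-0.533,0,0,0,0,1],[0.9,-0.533,0,0,0,0,1],[0.9,-0.533,0,0,0,0,1],[0.9,-0.533,0,0,0,0,1]]]}}

```text
time_s: 12.85
position: [0.5454, 0.0123, 0.2008]
tcp_rot: [[0.973, -0.231, -0.002], [-0.231, -0.973, 0.0], [-0.002, 0.0, -1.0]]
force: [0.3, -0.4, -2.3]
opening: 0.684
grasp_force: 30.0
```

```bash
cat >> h.py <<'E'
YAW=np.radians(-13.2);CX=np.array([np.cos(YAW),np.sin(YAW),0]);CY=np.array([-CX[1],CX[0],0]);C0=np.array([.622,.0188,0])
def incase(p):p=np.array(p)-C0;return np.array([p@CX,p@CY,p[2]]).round(4)
def w(x,y,z):return C0+x*CX+y*CY+[0,0,z]
E
python3 - <<'E'
from h import *
for n,p in(('upper-left back',(92,28)),('front-left',(84,44)),('right back',(565,133)),('right front',(556,151))):
    print(n,[incase(ray('top',np.array(p)/(600/110)+[190,75]-.4,z)) for z in(.195,.203)])
s=telemetry.read_state();print(s['position'],incase(s['position']))
mv(w(0,-.025,.08),down(-103.2))
E
```

```text
upper-left back [array([0.0842, 0.1026, 0.195 ]), array([0.082 , 0.1013, 0.203 ])]
front-left [array([0.0768, 0.1043, 0.195 ]), array([0.0746, 0.103 , 0.203 ])]
right back [array([ 0.0858, -0.1012,  0.195 ]), array([ 0.0835, -0.1007,  0.203 ])]
right front [array([ 0.0774, -0.0991,  0.195 ]), array([ 0.0752, -0.0987,  0.203 ])]
[0.54538174 0.01232576 0.20081095] [-0.0731 -0.0238  0.2008]
shift [0.4892 0.0067 0.8044] turn [ 0.      0.0003 -0.0004]
```

Call:
{"api": "carry_out", "payload": {"deltas": [[[0.15,0.003,0,0,0,0,1],[0.3,0.006,0,0,0,0,1],[0.42,0.006,0,0,0,0,1],[0.47,0.006,0.05,0,0,0,1],[0.488,0.006,0.2,0,0,0,1],[0.488,0.006,0.4,0,0,0,1],[0.488,0.006,0.6,0,0,0,1],[0.488,0.006,0.75,0,0,0,1],[0.488,0.006,0.8,0,0,0,1],[0.488,0.006,0.8,0,0,0,1]]]}}

```text
time_s: 13.68
position: [0.6149, -0.0047, 0.0785]
tcp_rot: [[0.973, -0.23, -0.007], [-0.23, -0.973, 0.001], [-0.007, 0.0, -1.0]]
force: [0.7, 0.6, -2.3]
opening: 0.684
grasp_force: 30.0
```

Run:
```python
from h import *
s=telemetry.read_state();print(s['position'],incase(s['position']),s['force'])
mv(w(0,-.025,.0116),down(-103.2))
```

```text
[ 0.61488767 -0.00469115  0.07851543] [-0.0016 -0.0245  0.0785] [ 0.73682959  0.63923842 -2.28506797]
shift [0.0136 0.0032 0.446 ] turn [ 0.      0.0011 -0.0003]
```

Call:
{"api": "carry_out", "payload": {"deltas": [[[0,0,0.05,0,0,0,1],[0,0,0.12,0,0,0,1],[0,0,0.19,0,0,0,1],[0,0,0.26,0,0,0,1],[0,0,0.33,0,0,0,1],[0,0,0.39,0,0,0,1],[0,0,0.43,0,0,0,1],[0,0,0.445,0,0,0,1],[0,0,0.45,0,0,0,1],[0,0,0.45,0,0,0,1]]]}}

```text
time_s: 14.52
position: [0.6181, -0.0051, 0.0135]
tcp_rot: [[0.973, -0.23, -0.0], [-0.23, -0.973, 0.0], [-0.0, 0.0, -1.0]]
force: [0.9, 0.1, -3.0]
opening: 0.686
grasp_force: 30.0
```

Call:
{"api": "carry_out", "payload": {"deltas": [[[0,0,0.006,0,0,0,1],[0,0,0.01,0,0,0,1],[0,0,0.01,0,0,0,1],[0,0,0.01,0,0,0,0.2],[0,0,0.01,0,0,0,-0.5],[0,0,0.01,0,0,0,-0.6],[0,0,0.01,0,0,0,-0.6],[0,0,0.01,0,0,0,-0.6],[0,0,0.01,0,0,0,-0.6],[0,0,0.01,0,0,0,-0.6]]]}}

```text
time_s: 15.35
position: [0.6181, -0.0052, 0.0122]
tcp_rot: [[0.973, -0.23, 0.0], [-0.23, -0.973, -0.0], [0.0, -0.0, -1.0]]
force: [0.7, -0.4, 0.3]
opening: 0.796
grasp_force: 0.0
```

Call:
{"api": "carry_out", "payload": {"deltas": [[[0,0,-0.03,0,0,0,-0.6],[0,0,-0.1,0,0,0,-0.6],[0,0,-0.2,0,0,0,-0.6],[0,0,-0.4,0,0,0,-0.6],[0,0,-0.6,0,0,0,-0.6],[0,0,-0.8,0,0,0,-0.6],[0,0,-1,0,0,0,-0.6],[0,0,-1,0,0,0,-0.6],[0,0,-1,0,0,0,-0.6],[0,0,-1,0,0,0,-0.6]]]}}

```text
time_s: 16.18
position: [0.6174, -0.005, 0.1624]
tcp_rot: [[0.973, -0.23, -0.0], [-0.23, -0.973, 0.0], [-0.0, 0.0, -1.0]]
force: [-0.4, -0.9, -0.2]
opening: 0.804
grasp_force: 0.0
```

Call:
{"api": "carry_out", "payload": {"deltas": [[[0,0,-0.1,0,0,0,1],[0,0,-0.3,0,0,0,1],[0,0,-0.5,0,0,0,1],[0,0,-0.7,0,0,0,1],[0,0,-0.7,0,0,0,1],[0,0,-0.7,0,0,0,1],[0,0,-0.7,0,0,0,1],[0,0,-0.7,0,0,0,1],[0,0,-0.7,0,0,0,1],[0,0,-0.7,0,0,0,1]]]}}

```text
time_s: 17.02
position: [0.6172, -0.005, 0.2654]
tcp_rot: [[0.973, -0.23, -0.003], [-0.23, -0.973, 0.001], [-0.003, 0.0, -1.0]]
force: [0.5, 0.1, 0.2]
opening: 0.123
grasp_force: 0.0
```

Run:
```python
from h import *
s=telemetry.read_state();im=capture('wrist');print(s['position'],incase(s['position']),s['force'],s['opening'])
t=capture('top')
cv2.imwrite('pics/w5.png',np.hstack([cv2.resize(im[:,:,::-1],(400,300)),cv2.resize(t[75:185,180:320][:,:,::-1],(400,300))]))
mv(w(.125,-.045,.255),down(-103.2))
```

```text
[ 0.6172204  -0.00503956  0.26536935] [ 0.0008 -0.0243  0.2654] [0.47365083 0.09340791 0.16645988] 0.12343445801480064
shift [0.8255 0.137  0.0726] turn [ 0.      0.0003 -0.0003]
```

View pics/w5.png

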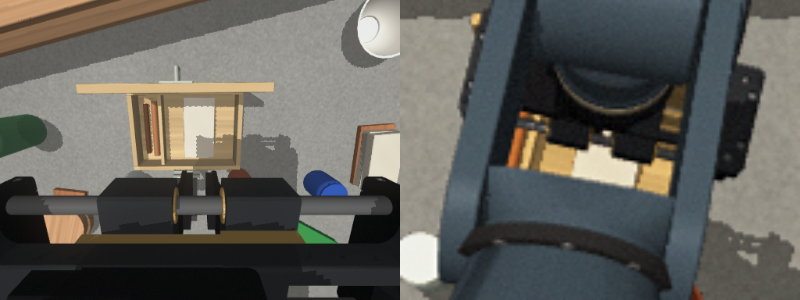

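The slab lies flat in the bay. Next I go behind the lid with the fingers closed, off to the side of the staple.

Call:
{"api": "carry_out", "payload": {"deltas": [[[0.15,0.05,0,0,0,0,1],[0.35,0.1,0,0,0,0,1],[0.55,0.15,0,0,0,0,1],[0.75,0.2,0,0,0,0,1],[0.8,0.2,0,0,0,0,1],[0.8,0.2,0,0,0,0,1],[0.8,0.2,0,0,0,0,1],[0.8,0.2,0,0,0,0,1],[0.8,0.2,0,0,0,0,1],[0.8,0.2,0,0,0,0,1]]]}}

```text
time_s: 17.95
position: [0.727, -0.0611, 0.2676]
tcp_rot: [[0.973, -0.229, -0.0], [-0.229, -0.973, 0.0], [-0.0, -0.0, -1.0]]
force: [0.4, -0.2, -0.4]
opening: 0.005
grasp_force: 0.0
```

Call:
{"api": "carry_out", "payload": {"deltas": [[[0,0,0.1,0,0,0,1],[0,0,0.2,0,0,0,1],[0,0,0.3,0,0,0,1],[0,0,0.4,0,0,0,1],[0,0,0.5,0,0,0,1],[0,0,0.6,0,0,0,1],[0,0,0.64,0,0,0,1],[0,0,0.64,0,0,0,1],[0,0,0.64,0,0,0,1],[0,0,0.64,0,0,0,1]]]}}

```text
time_s: 18.78
position: [0.7286, -0.062, 0.1726]
tcp_rot: [[0.973, -0.23, 0.002], [-0.23, -0.973, -0.001], [0.002, -0.0, -1.0]]
force: [-0.4, -0.5, 0.6]
opening: 0.008
grasp_force: 0.0
```

Run:
```python
from h import *
s=telemetry.read_state();print(incase(s['position']),s['force'],s['opening'])
a=np.radians([90,82,75,67,60,52,45,30,15,0]);r=.12
x=.075-r*np.cos(a)+.01*np.sin(a)+.0095;z=.05+r*np.sin(a)+.01*np.cos(a)
p=incase(s['position']);print(np.c_[np.degrees(a),(x-p[0])/.15,(p[2]-z)/.15].round(3))
```

```text
[ 0.1223 -0.0543  0.1726] [-0.36912219 -0.51011619  0.62560349] 0.007531702658298509
[[ 9.000e+01 -1.850e-01  1.700e-02]
 [ 8.200e+01 -2.970e-01  1.600e-02]
 [ 7.500e+01 -3.950e-01  2.700e-02]
 [ 6.700e+01 -5.030e-01  5.500e-02]
 [ 6.000e+01 -5.940e-01  9.100e-02]
 [ 5.200e+01 -6.920e-01  1.460e-01]
 [ 4.500e+01 -7.710e-01  2.050e-01]
 [ 3.000e+01 -9.110e-01  3.600e-01]
 [ 1.500e+01 -1.007e+00  5.460e-01]
 [ 0.000e+00 -1.052e+00  7.510e-01]]
```

Call:
{"api": "carry_out", "payload": {"deltas": [[[-0.1,0,0.015,0,0,0,1],[-0.185,0,0.015,0,0,0,1],[-0.25,0,0.015,0,0,0,1],[-0.3,0,0.016,0,0,0,1],[-0.395,0,0.027,0,0,0,1],[-0.5,0,0.055,0,0,0,1],[-0.594,0,0.09,0,0,0,1],[-0.69,0,0.146,0,0,0,1],[-0.77,0,0.205,0,0,0,1],[-0.77,0,0.205,0,0,0,1]]]}}

```text
time_s: 19.62
position: [0.6132, -0.0348, 0.1402]
tcp_rot: [[0.973, -0.23, -0.003], [-0.23, -0.973, 0.001], [-0.003, 0.0, -1.0]]
force: [-0.8, 0.1, 0.5]
opening: 0.002
grasp_force: 0.0
```

Run:
```python
from h import *
s=telemetry.read_state();print(incase(s['position']),s['force'],np.abs(s['tau']).round(1))
a=np.radians([45,35,25,15,8,3,0]);r=.12
x=.075-r*np.cos(a)+.01*np.sin(a)+.0095;z=.05+r*np.sin(a)+.01*np.cos(a)
p=incase(s['position']);print(np.c_[np.degrees(a),(x-p[0])/.15,(p[2]-z)/.15].round(3))
im=capture('scene');cv2.imwrite('pics/s6.png',cv2.resize(im[140:300,180:400][:,:,::-1],(660,480)))
```

```text
[ 0.0037 -0.0542  0.1402] [-0.78885085  0.05361059  0.51522965] [ 0.  45.9 15.3  0.1  0.3  0. ]
[[ 4.50e+01  2.00e-02 -1.10e-02]
 [ 3.50e+01 -7.80e-02  8.80e-02]
 [ 2.50e+01 -1.58e-01  2.03e-01]
 [ 1.50e+01 -2.17e-01  3.30e-01]
 [ 8.00e+00 -2.44e-01  4.24e-01]
 [ 3.00e+00 -2.57e-01  4.93e-01]
 [ 0.00e+00 -2.61e-01  5.35e-01]]
```

View pics/s6.png

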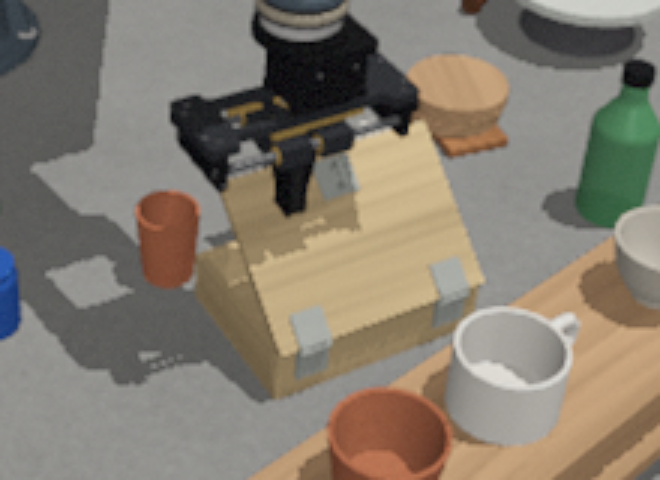

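The lid is following the finger and is at about 45°. I continue until it is shut.

Call:
{"api": "carry_out", "payload": {"deltas": [[[-0.04,0,0.04,0,0,0,1],[-0.078,0,0.088,0,0,0,1],[-0.12,0,0.145,0,0,0,1],[-0.158,0,0.203,0,0,0,1],[-0.19,0,0.265,0,0,0,1],[-0.217,0,0.33,0,0,0,1],[-0.235,0,0.39,0,0,0,1],[-0.244,0,0.43,0,0,0,1],[-0.25,0,0.47,0,0,0,1],[-0.255,0,0.5,0,0,0,1]]]}}

```text
time_s: 20.5
position: [0.5779, -0.0266, 0.0646]
tcp_rot: [[0.973, -0.23, -0.001], [-0.23, -0.973, 0.0], [-0.001, 0.0, -1.0]]
force: [-0.2, -1.3, 2.1]
opening: 0.004
grasp_force: 0.8
```

Call:
{"api": "carry_out", "payload": {"deltas": [[[0,0,0.01,0,0,0,1],[0,0,0.02,0,0,0,1],[0,0,0.03,0,0,0,1],[0,0,0.038,0,0,0,1],[0,0,0.044,0,0,0,1],[0,0,0.044,0,0,0,1],[0,0,0.044,0,0,0,1],[0,0,0.044,0,0,0,1],[0,0,0.044,0,0,0,1],[0,0,0.044,0,0,0,1]]]}}

```text
time_s: 21.33
position: [0.5779, -0.0264, 0.0603]
tcp_rot: [[0.973, -0.23, -0.0], [-0.23, -0.973, 0.0], [-0.0, 0.0, -1.0]]
force: [-4.0, 0.0, 10.2]
opening: 0.002
grasp_force: 5.3
```

Call:
{"api": "carry_out", "payload": {"deltas": [[[0,0,-0.05,0,0,0,1],[0,0,-0.2,0,0,0,1],[0,0,-0.4,0,0,0,1],[0,0,-0.6,0,0,0,1],[0,0,-0.8,0,0,0,1],[0,0,-1,0,0,0,1],[0,0,-1,0,0,0,1],[0,0,-1,0,0,0,1],[0,0,-1,0,0,0,1],[0,0,-1,0,0,0,1]]]}}

```text
time_s: 22.17
position: [0.5772, -0.0262, 0.2073]
tcp_rot: [[0.973, -0.23, -0.003], [-0.23, -0.973, 0.001], [-0.003, -0.0, -1.0]]
force: [-0.2, 0.8, -0.1]
opening: 0.003
grasp_force: 0.0
```

Run:
```python
from h import *
st={'position':np.array([.39812,-.0356,.20114]),'tcp_rot':np.array([[.9728,-.2318,.0008],[-.2318,-.9728,-.0005],[.0009,.0003,-1]])}
for p in((90,195),(90,212),(90,228)):
    for a in range(100,140,4):
        z=.063+.09*np.sin(np.radians(a));q=incase(ray('wrist',np.array(p)/(800/360)+[80,0]-.3,z,st))
        e=q[0]-(-.084+.09*np.cos(np.radians(a)))
        if abs(e)<.006:print(p,a,q,e)
s=telemetry.read_state();print(incase(s['position']),s['time_s'])
```

```text
(90, 195) 104 [-0.1103 -0.0032  0.1503] -0.004527029396029891
(90, 195) 108 [-0.1101 -0.0024  0.1486] 0.0017115294937452563
(90, 212) 108 [-0.1156 -0.0016  0.1486] -0.0037884705062547347
(90, 212) 112 [-0.1154 -0.0006  0.1464] 0.0023145934074320917
(90, 228) 112 [-0.1206  0.0002  0.1464] -0.0028854065925679045
(90, 228) 116 [-0.1205  0.0014  0.1439] 0.002953403211016975
[-0.0334 -0.0541  0.2073] 22.1667
```

Call:
{"api": "carry_out", "payload": {"deltas": [[[-0.2,-0.1,0,0,0,0,1],[-0.4,-0.2,0,0,0,0,1],[-0.6,-0.3,0,0,0,0,1],[-0.8,-0.36,0,0,0,0,1],[-0.85,-0.36,0,0,0,0,1],[-0.85,-0.36,0.1,0,0,0,1],[-0.85,-0.36,0.25,0,0,0,1],[-0.85,-0.36,0.4,0,0,0,1],[-0.85,-0.36,0.49,0,0,0,1],[-0.85,-0.36,0.49,0,0,0,1]]]}}

```text
time_s: 23.0
position: [0.464, 0.0553, 0.1318]
tcp_rot: [[0.973, -0.23, -0.008], [-0.23, -0.973, 0.001], [-0.008, 0.001, -1.0]]
force: [-0.5, -0.2, 0.5]
opening: 0.005
grasp_force: 0.0
```

Run:
```python
from h import *
s=telemetry.read_state();p=incase(s['position']);print(p,s['force'])
a=np.radians([90,80,70,60,50,40,30,20,10,5,0]);r=.074
x=-.084+r*np.cos(a)-.002*np.sin(a)-.0095;z=.063+r*np.sin(a)+.002*np.cos(a)
print(np.c_[np.degrees(a),(x-p[0])/.15,(p[2]-z)/.15,z].round(3))
im=capture('scene');cv2.imwrite('pics/s7.png',cv2.resize(im[120:280,200:420][:,:,::-1],(660,480)))
```

```text
[-0.1622 -0.0005  0.1318] [-0.47902002 -0.15757152  0.48022285]
[[ 9.00e+01  4.45e-01 -3.50e-02  1.37e-01]
 [ 8.00e+01  5.31e-01 -2.90e-02  1.36e-01]
 [ 7.00e+01  6.14e-01 -9.00e-03  1.33e-01]
 [ 6.00e+01  6.93e-01  2.50e-02  1.28e-01]
 [ 5.00e+01  7.65e-01  7.20e-02  1.21e-01]
 [ 4.00e+01  8.27e-01  1.31e-01  1.12e-01]
 [ 3.00e+01  8.79e-01  2.00e-01  1.02e-01]
 [ 2.00e+01  9.17e-01  2.77e-01  9.00e-02]
 [ 1.00e+01  9.42e-01  3.60e-01  7.80e-02]
 [ 5.00e+00  9.48e-01  4.02e-01  7.10e-02]
 [ 0.00e+00  9.51e-01  4.45e-01  6.50e-02]]
```

View pics/s7.png

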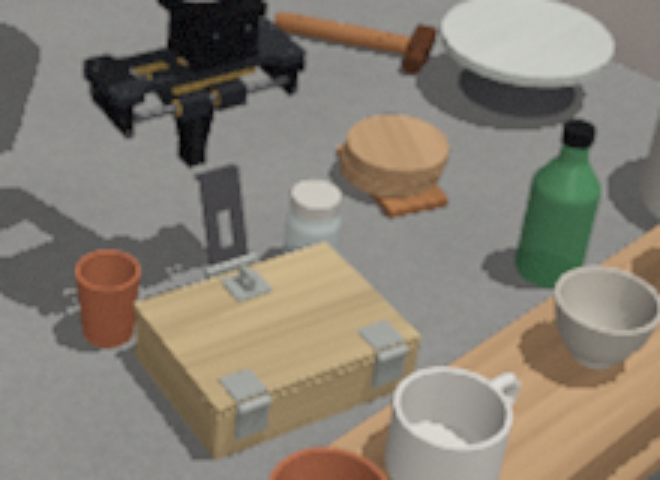

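The lid is shut, and the finger stands in front of the upright hasp strap. I swing it over.

Call:
{"api": "carry_out", "payload": {"deltas": [[[0.1,0,-0.015,0,0,0,1],[0.2,0,-0.03,0,0,0,1],[0.3,0,-0.03,0,0,0,1],[0.4,0,-0.03,0,0,0,1],[0.5,0,-0.03,0,0,0,1],[0.6,0,-0.01,0,0,0,1],[0.68,0,0.02,0,0,0,1],[0.73,0,0.045,0,0,0,1],[0.765,0,0.072,0,0,0,1],[0.765,0,0.072,0,0,0,1]]]}}

```text
time_s: 23.88
position: [0.5791, 0.0285, 0.124]
tcp_rot: [[0.973, -0.23, 0.0], [-0.23, -0.973, -0.0], [0.0, 0.0, -1.0]]
force: [0.5, 1.5, 0.2]
opening: 0.001
grasp_force: 0.0
```

Run:
```python
from h import *
s=telemetry.read_state();p=incase(s['position']);print(p,s['force'])
a=np.radians([50,40,30,20,10,5,0]);r=.074
x=-.084+r*np.cos(a)-.002*np.sin(a)-.0095;z=.063+r*np.sin(a)+.002*np.cos(a)
print(np.c_[np.degrees(a),(x-p[0])/.15,(p[2]-z)/.15,z].round(3))
im=capture('scene');cv2.imwrite('pics/s8.png',cv2.resize(im[120:280,200:420][:,:,::-1],(660,480)))
```

```text
[-0.044  -0.0004  0.124 ] [0.52806179 1.49771479 0.15526024]
[[ 5.00e+01 -2.30e-02  2.00e-02  1.21e-01]
 [ 4.00e+01  3.90e-02  7.90e-02  1.12e-01]
 [ 3.00e+01  9.10e-02  1.48e-01  1.02e-01]
 [ 2.00e+01  1.29e-01  2.25e-01  9.00e-02]
 [ 1.00e+01  1.54e-01  3.08e-01  7.80e-02]
 [ 5.00e+00  1.60e-01  3.50e-01  7.10e-02]
 [ 0.00e+00  1.63e-01  3.93e-01  6.50e-02]]
```

View pics/s8.png

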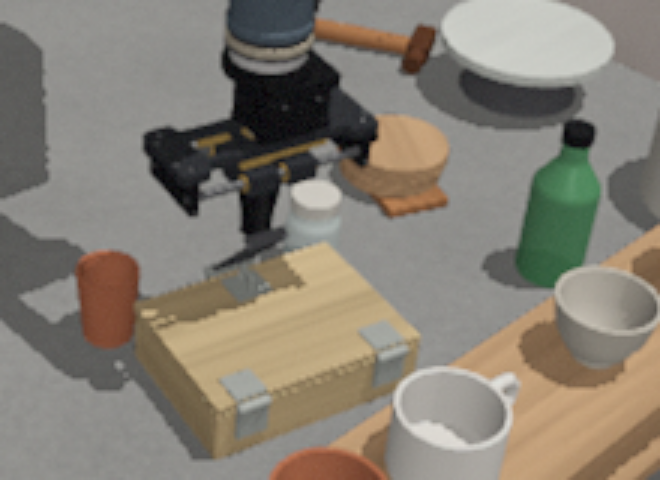

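The hasp has followed to about 50°. I continue down to flat.

Call:
{"api": "carry_out", "payload": {"deltas": [[[0,0,0.04,0,0,0,1],[0.039,0,0.08,0,0,0,1],[0.07,0,0.115,0,0,0,1],[0.09,0,0.15,0,0,0,1],[0.115,0,0.19,0,0,0,1],[0.13,0,0.23,0,0,0,1],[0.145,0,0.27,0,0,0,1],[0.155,0,0.31,0,0,0,1],[0.16,0,0.35,0,0,0,1],[0.16,0,0.37,0,0,0,1]]]}}

```text
time_s: 24.77
position: [0.6016, 0.0233, 0.0679]
tcp_rot: [[0.973, -0.23, -0.001], [-0.23, -0.973, 0.0], [-0.001, 0.0, -1.0]]
force: [-0.5, 0.2, 0.7]
opening: 0.008
grasp_force: 0.2
```

Call:
{"api": "carry_out", "payload": {"deltas": [[[0,0,0.008,0,0,0,1],[0,0,0.016,0,0,0,1],[0,0,0.024,0,0,0,1],[0,0,0.032,0,0,0,1],[0,0,0.038,0,0,0,1],[0,0,0.038,0,0,0,1],[0,0,0.038,0,0,0,1],[0,0,0.038,0,0,0,1],[0,0,0.038,0,0,0,1],[0,0,0.038,0,0,0,1]]]}}

```text
time_s: 25.6
position: [0.6015, 0.0234, 0.0652]
tcp_rot: [[0.973, -0.23, 0.001], [-0.23, -0.973, -0.0], [0.001, 0.0, -1.0]]
force: [-3.5, 1.0, 10.0]
opening: 0.005
grasp_force: 5.1
```

Call:
{"api": "carry_out", "payload": {"deltas": [[[0,0,-0.03,0,0,0,1],[0,0,-0.1,0,0,0,1],[0,0,-0.25,0,0,0,1],[0,0,-0.4,0,0,0,1],[0,0,-0.6,0,0,0,1],[0,0,-0.8,0,0,0,1],[-0.2,0,-1,0,0,0,1],[-0.4,0,-1,0,0,0,1],[-0.7,0,-1,0,0,0,1],[-0.7,0,-1,0,0,0,1]]]}}

```text
time_s: 26.43
position: [0.4883, 0.05, 0.2125]
tcp_rot: [[0.973, -0.229, -0.014], [-0.229, -0.974, 0.002], [-0.014, 0.001, -1.0]]
force: [-1.6, -0.1, -1.9]
opening: 0.009
grasp_force: 0.0
```

Run:
```python
from h import *
s=telemetry.read_state();print(s['position'],s['force'],s['time_s'])
im=capture('scene');c=camera_info('scene');T=np.linalg.inv(c['cam_to_world']);K=np.array(c['mtx'])
def px(q):
    v=K@(T@np.r_[q,1])[:3];return (v[:2]/v[2]).round().astype(int)
for n,q in(('hasp solid',w(-.018,0,.065)),('hasp solid R',w(-.018,-.012,.065)),('beyond end',w(.03,0,.06)),('lid R',w(-.03,-.06,.06)),('staple top',w(-.053,0,.079)),('hasp side',w(-.04,.013,.065)),('can top',np.array([.53,-.439,.07])),('slab mid top',np.array([.473,-.342,.048]))):
    u,v=px(q);print(n,u,v,im[v,u])
```

```text
[0.4882771  0.05000912 0.21247108] [-1.58122609 -0.07758155 -1.94352259] 26.4333
hasp solid 288 220 [77 78 80]
hasp solid R 284 221 [80 81 84]
beyond end 298 232 [187 165 126]
lid R 266 225 [178 158 120]
staple top 282 209 [135 137 133]
hasp side 288 214 [80 80 82]
can top 117 286 [194 195 190]
slab mid top 144 260 [194 188 177]
```

```bash
python3 -c "
from rig import job;print(job.hand_in())"
```

```text
the job is handed in; nothing more can be done
None
```

The job is handed in at about 26 s. The can is on the table, the slab is in the large bay, the lid is shut, and the hasp is flat over the staple. I viewed 11 pictures against the limit of 10, so I checked the final state from pixel colours and forces instead of another view.

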